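# Return four mixed-up reagent bottles to their drip dishes

## Robot

A 6-joint arm with a two-finger parallel gripper is mounted at the origin on a cart in front of the work surface, level with it; the furniture and walls round the work are solid. World frame = base frame: x ahead of the robot, y to its left, z up, the work surface at z = 0. Lengths are in m, angles in rad, forces in N, time in s.
With the tool pointing down it reaches from about 0.3 to 0.775 m from the base axis. Payload 14.6 kg.
Tool frame: the origin (TCP) lies between the finger pads; the fingertips stand 8 mm ahead of it and the grasp point (between the pads) lies 11 mm behind it; z points along the fingers, y is the direction in which the jaws open and shut (so a half turn about z gives the same grasp; the last joint's range is limited). The gripper opens to 94 mm and grips with 3 to 60 N. Pads are 16 mm wide; open, the fingers measure 119 mm over their backs; the gripper's body (75 mm by 177 mm) begins 78 mm behind the grasp point.
Start: joints at [-1.334, 0.3, 1.521, -0, 1.321, -0.067], TCP at [0.165, -0.525, 0.213] pointing down, gripper open.
Joint ranges: [-3.03, 3.03], [-0.79, 2.21], [0.23, 2.52], [-1.04, 4.18], [0, 3.07], [-2.55, 2.55]. Speed limits (rad/s): [2.22, 2.22, 2.57, 3.14, 3.14, 3.14].

## Interface

Orientations are given as a unit quaternion [x, y, z, w].
In Python, from bench import ctrl gives the robot as it stands.
- The arm moves only by the tool arm_command, never from a script. Its arguments are lists of equal length, an entry for each row: "travel": the shift along the world's x, y, z as a fraction of full scale, a list of three; "turn": the turn about the world's z as a fraction of full scale. A call has 1 to 10 rows; each row is the pose to reach, as a shift and turn from the pose measured when the call began, turning the shorter way round; what a row does not reach only later rows make up. Full scale, the value 1, is 0.5 m for a shift and pi rad for a turn. A row lasts 1/12 s, in which the tool goes at most 41.7 mm and 7.16 degrees, less where a joint would pass 70% of its speed; a pose out of reach is approached as far as the arm can. A call with a number of a shift or a turn outside -1 to 1 is refused whole. A call with a gripper value outside its range is refused whole. "claw" is the closure, from 0 (fully open) to 1 (shut), set as the call begins (left out, the last holds). The fingers move at their own pace and stop on an object; "grip_force" is the grip in N (left out, the last holds). Time passes only in rows, so rows that repeat a pose let the fingers close. It gives the time, the measured TCP pose, the force and the opening at its end, in the units of the state.
- ctrl.observe(): the state, without advancing time (a new reading comes with each control period).
- ctrl.grab_frame(name): name is "scene" or "side" or "wrist"; returns (picture, depth): 480x640x3 uint8, red, green, blue; 480x640 float32, m along the optical axis (not along the pixel's ray), 0 where there is no reading.
- ctrl.get_calibration(name): a dict with "fx", "fy", "cx", "cy" (pixels), "R" (3x3) and "t" (3): a world point X has camera coordinates R X + t; the wrist camera has in their place "tool_from_camera" (4x4, takes a point from camera to tool coordinates, whose origin is the TCP and whose axes are the flange's). Camera axes: x right, y down, z forward; pixel columns grow to the right and rows downward; lengths in m; the calibration is good to about 2 mm. A picture is of the moment at which its call begins: read the wrist's pose just before it. get_calibration takes no time and is no camera call.
- ctrl.finish_job(): hands the job in, once; it reports no verdict.
The state is a dict: "t": time; "joints": joint angles; "qvel": joint speeds; "tau": joint torques, N m; "position": TCP position; "orientation": TCP orientation; "ft_force": force on the tool from outside, world axes, zero at the start; "moment": the same for the moment, N m; "finger_gap": finger opening in m.
Only numpy, scipy, OpenCV 4.12 (cv2) and the standard library are available. Lean on these libraries where they do the work, as an engineer would, in place of code of your own. Each camera call takes 0.05 s, during which the arm holds its last target. There are 200 camera calls.

## Task

The four white reagent bottles have been put in the wrong drip dishes: swap them round so that each stands upright in the middle of the dish of its own cap colour, using the empty black dish as the stopover and leaving it empty again. Never stand a bottle on the bare bench or tip one over, and leave the brown bottle where it is.

Things in the scene. Friction and masses are not known exactly. Their poses are not given: they have to be found in the camera images.
- bottle_blue: closed white plastic reagent bottle with its screw cap in blue and the band of its label in blue on its label; 44 mm in diameter, 85 mm tall in all, the straight-sided body ending in a shoulder below the 18 mm wide cap; solid, 0.04 to 0.085 kg. Origin: centre of its underside, z up along its axis. It stands upright in one of the dishes at the start.
- bottle_red: closed white plastic reagent bottle with its screw cap in red and the band of its label in red on its label; 32 mm in diameter, 60 mm tall in all, the straight-sided body ending in a shoulder below the 13 mm wide cap; solid, 0.04 to 0.085 kg. Origin: centre of its underside, z up along its axis. It stands upright in one of the dishes at the start.
- bottle_orange: closed white plastic reagent bottle with its screw cap in orange and the band of its label in orange on its label; 38 mm in diameter, 75 mm tall in all, the straight-sided body ending in a shoulder below the 16 mm wide cap; solid, 0.04 to 0.085 kg. Origin: centre of its underside, z up along its axis. It stands upright in one of the dishes at the start.
- bottle_white: closed white plastic reagent bottle with its screw cap in white and the band of its label in grey on its label; 38 mm in diameter, 75 mm tall in all, the straight-sided body ending in a shoulder below the 16 mm wide cap; solid, 0.04 to 0.085 kg. Origin: centre of its underside, z up along its axis. It stands upright in one of the dishes at the start.
- dish_blue: shallow drip dish of blue plastic, home of the bottle with the blue cap; holds another bottle at the start; fixed to the bench; round, 75 mm outer and 69 mm inner diameter at the rim, about 62 mm inner diameter at the floor, rim top 9 mm above the bench, flat inner floor 4 mm above the bench. Origin: centre of its underside, on the bench top; z up.
- dish_red: shallow drip dish of red plastic, home of the bottle with the red cap; holds another bottle at the start; fixed to the bench; round, 75 mm outer and 69 mm inner diameter at the rim, about 62 mm inner diameter at the floor, rim top 9 mm above the bench, flat inner floor 4 mm above the bench. Origin: centre of its underside, on the bench top; z up.
- dish_orange: shallow drip dish of orange plastic, home of the bottle with the orange cap; holds another bottle at the start; fixed to the bench; round, 75 mm outer and 69 mm inner diameter at the rim, about 62 mm inner diameter at the floor, rim top 9 mm above the bench, flat inner floor 4 mm above the bench. Origin: centre of its underside, on the bench top; z up.
- dish_white: shallow drip dish of white plastic, home of the bottle with the white cap; holds another bottle at the start; fixed to the bench; round, 75 mm outer and 69 mm inner diameter at the rim, about 62 mm inner diameter at the floor, rim top 9 mm above the bench, flat inner floor 4 mm above the bench. Origin: centre of its underside, on the bench top; z up.
- dish_black: shallow drip dish of black plastic, the spare: empty at the start; fixed to the bench; round, 75 mm outer and 69 mm inner diameter at the rim, about 62 mm inner diameter at the floor, rim top 9 mm above the bench, flat inner floor 4 mm above the bench. Origin: centre of its underside, on the bench top; z up.
- bottle_brown: brown glass bottle with a white cap and a green label, 48 mm in diameter, 90 mm tall, loose on the bench, a bystander that stays where it is. Origin: centre of its underside.
There are look-alikes about, which are no part of the job. Leave any turquoise look-alike of the bottle_white alone. Of the things shaped like the dish_red, the red one is meant.

How it is judged:
On the way:
1. one of the four bottles stands in the black dish (((horizontal distance between bottle_blue and dish_black below 0.015 m and z of bottle_blue in the frame of dish_black between 0.002 and 0.007 m and angle between bottle_blue's own z axis and vertical below 0.1 rad and contact force between the fingers and bottle_blue below 0.05 N) or (horizontal distance between bottle_red and dish_black below 0.015 m and z of bottle_red in the frame of dish_black between 0.002 and 0.007 m and angle between bottle_red's own z axis and vertical below 0.1 rad and contact force between the fingers and bottle_red below 0.05 N) or (horizontal distance between bottle_orange and dish_black below 0.015 m and z of bottle_orange in the frame of dish_black between 0.002 and 0.007 m and angle between bottle_orange's own z axis and vertical below 0.1 rad and contact force between the fingers and bottle_orange below 0.05 N) or (horizontal distance between bottle_white and dish_black below 0.015 m and z of bottle_white in the frame of dish_black between 0.002 and 0.007 m and angle between bottle_white's own z axis and vertical below 0.1 rad and contact force between the fingers and bottle_white below 0.05 N))), for 0.2 s.
At the end, for the whole second after the job is handed in: Each of the four bottles stands released, at rest and upright (within 0.1 rad) on the floor of the dish of its cap colour, its axis within 15 mm of the dish's centre; so the black dish is empty (horizontal distance between bottle_blue and dish_blue below 0.015 m and z of bottle_blue in the frame of dish_blue between 0.002 and 0.007 m and angle between each of bottle_blue, bottle_red, bottle_orange, bottle_white's own z axis and vertical below 0.1 rad and linear speed of each of bottle_blue, bottle_red, bottle_orange, bottle_white below 0.02 m/s and contact force between the fingers and bottle_blue below 0.05 N and horizontal distance between bottle_red and dish_red below 0.015 m and z of bottle_red in the frame of dish_red between 0.002 and 0.007 m and contact force between the fingers and bottle_red below 0.05 N and horizontal distance between bottle_orange and dish_orange below 0.015 m and z of bottle_orange in the frame of dish_orange between 0.002 and 0.007 m and contact force between the fingers and bottle_orange below 0.05 N and horizontal distance between bottle_white and dish_white below 0.015 m and z of bottle_white in the frame of dish_white between 0.002 and 0.007 m and contact force between the fingers and bottle_white below 0.05 N); the robot touches nothing.
It fails at once if one of the four bottles was set down on the bare bench (height (world z) of any of bottle_blue, bottle_red, bottle_orange, bottle_white below 0.0015 m).
It fails at once if a bottle was tipped over (angle between any of bottle_blue, bottle_red, bottle_orange, bottle_white, bottle_brown's own z axis and vertical above 0.7 rad).
It fails at once if the brown bottle was moved (distance of bottle_brown from where it was at the start of the episode above 0.015 m).
It also fails if it takes over 144 s, if anything falls off the work surface, if the arm or the gripper's body presses on something with over 40 N, if the wrist force passes 120 N, or if a joint passes its speed limit or range.

## Working session

There is one attempt and no reset: what is moved stays moved. The work goes in short steps, Python scripts to look and compute and a tool call to move; the robot and the scene stay as the last step left them, time stands still between calls to the robot, and variables do not carry over. Pictures are saved under pics/ and viewed, about 12 in all and at most 16, crops included, and the job is handed in when it is done.

Besides the shell and the picture viewer there is one more tool, called after "Call:" as a command line: name --pt "numbers of a row" for each row, then --argument value for the rest. arm_command: Moves the arm, as the interface text tells. Shift numbers are shares of 0.5 m and turn numbers shares of pi rad, none past 1 either way. Its arguments: {"type":"object","properties":{"travel":{"type":"array","items":{"type":"array","items":{"type":"number","minimum":-1,"maximum":1}}},"turn":{"type":"array","items":{"type":"number","minimum":-1,"maximum":1}},"claw":{"type":"number"},"grip_force":{"type":"number"}},"required":["travel","turn"]}

```bash
mkdir -p pics; ls
python3 - <<'E'
from bench import ctrl
import cv2,numpy as np
np.set_printoptions(precision=4,suppress=True)
print(ctrl.observe())
for n in("scene","side"):
    p,d=ctrl.grab_frame(n); cv2.imwrite(f"pics/{n}0.png",p[:,:,::-1]); np.save(f"pics/{n}0.npy",d)
    print(n,ctrl.get_calibration(n))
print(ctrl.get_calibration("wrist"))
E
```

```text
pics
{'t': 0.0, 'joints': array([-1.3336,  0.3005,  1.5216, -0.    ,  1.3207, -0.0666]), 'qvel': array([-0.0006, -0.0002, -0.0003, -0.0002, -0.0005,  0.0005]), 'tau': array([ -0.0016, -53.1812, -35.2738,   0.0708,   0.0244,  -0.0001]), 'position': array([ 0.1645, -0.5246,  0.2129]), 'orientation': array([ 0.9885,  0.1513, -0.0001, -0.0006]), 'ft_force': array([ 0.209 , -0.3173,  0.319 ]), 'moment': array([0.0036, 0.0212, 0.0276]), 'finger_gap': 0.09421474661900975}
scene {'fx': 504.10594445152884, 'fy': 504.10594445152884, 'cx': 324.59497820101524, 'cy': 238.71517009734706, 'R': array([[ 0.8912, -0.4535,  0.0096],
       [-0.3088, -0.622 , -0.7195],
       [ 0.3323,  0.6383, -0.6944]]), 't': array([-0.4699,  0.1878,  0.9078])}
side {'fx': 456.0361102748086, 'fy': 456.0361102748086, 'cx': 326.9683347256812, 'cy': 241.92900920795094, 'R': array([[-0.9807, -0.1941, -0.0216],
       [-0.1055,  0.6198, -0.7776],
       [ 0.1643, -0.7604, -0.6284]]), 't': array([0.5152, 0.1066, 0.9323])}
{'fx': 355.28026992861203, 'fy': 355.28026992861203, 'cx': 318.1572342117783, 'cy': 243.5266537597219, 'tool_from_camera': array([[-0.0004, -0.9643, -0.2649,  0.0783],
       [ 1.    , -0.0008,  0.0016, -0.0002],
       [-0.0018, -0.2649,  0.9643, -0.1707],
       [ 0.    ,  0.    ,  0.    ,  1.    ]])}
```

View pics/scene0.png

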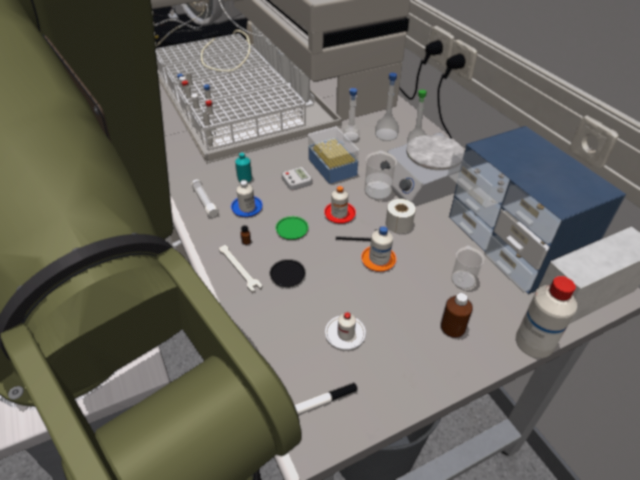

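View pics/side0.png

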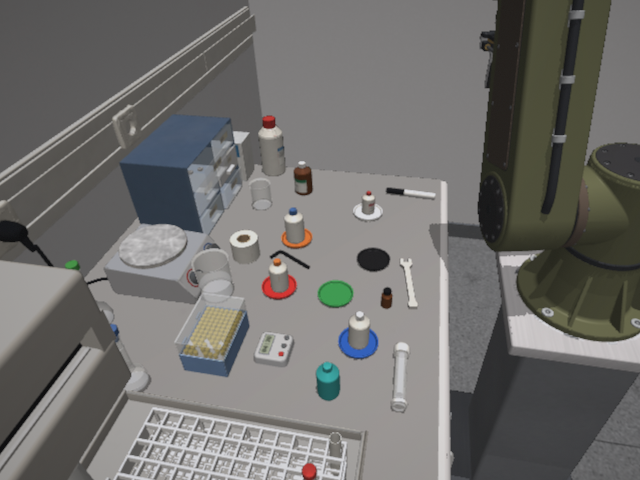

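The scene view shows these items:
- **Dishes and bottles:** the white-cap bottle is in the blue dish (246,200), orange in red (340,205), blue in orange (380,248) and red in white (346,330).
- **Spare dish:** the black dish (287,273) is empty.
- **Look-alikes to leave alone:** the turquoise bottle (244,168), the green dish (292,228), and the small brown vial (245,235). The large red-cap bottle (548,315) is also not part of the job.
- **Bystander:** the brown bottle (456,314).

Next I'll measure positions from both views.

```bash
cat > h.py <<'E'
import cv2,numpy as np
from scipy.optimize import least_squares
from bench import ctrl
np.set_printoptions(precision=4,suppress=True)
def rays(cal,uv):
    uv=np.asarray(uv,float); d=np.c_[(uv[:,0]-cal["cx"])/cal["fx"],(uv[:,1]-cal["cy"])/cal["fy"],np.ones(len(uv))]
    return -cal["R"].T@cal["t"], d@cal["R"]
def onplane(cal,uv,z):
    o,d=rays(cal,uv); return (o+d*((z-o[2])/d[:,2])[:,None])[:,:2]
def cloud(cal,dep):
    v,u=np.mgrid[:480,:640]; o,d=rays(cal,np.c_[u.ravel(),v.ravel()])
    X=o+d*dep.ravel()[:,None]; X[dep.ravel()<=0]=np.nan; return X.reshape(480,640,3)
def circ(P,r,c0=None):
    c0=P.mean(0) if c0 is None else c0
    s=least_squares(lambda c:np.hypot(*(P-c).T)-r,c0,loss="soft_l1",f_scale=.002)
    return s.x,np.median(abs(s.fun))
E
python3 - <<'E'
from h import *
seed={"scene":dict(blue=(246,200),red=(340,205),orange=(380,248),white=(346,330),black=(287,273)),
      "side":dict(blue=(359,335),red=(279,280),orange=(295,230),white=(368,206),black=(373,259))}
rad=dict(blue=.019,red=.019,orange=.022,white=.016)
C={}
for n in seed:
    img=cv2.imread(f"pics/{n}0.png"); cal=ctrl.get_calibration(n); X=cloud(cal,np.load(f"pics/{n}0.npy")); C[n]=X
    hsv=cv2.cvtColor(img,cv2.COLOR_BGR2HSV).astype(int); H,S,V=hsv[...,0],hsv[...,1],hsv[...,2]
    M=dict(blue=(abs(H-113)<12)&(S>150),red=((H<4)|(H>175))&(S>170),orange=(abs(H-10)<6)&(S>170),white=(V>195)&(S<30),black=V<45)
    for k,(u,v) in seed[n].items():
        p0=onplane(cal,[(u,v)],.03 if k!="black" else .009)[0]
        # rim: mask pixels whose depth height is that of a dish
        near=(np.hypot(X[...,0]-p0[0],X[...,1]-p0[1])<.07)&(X[...,2]<.016)
        m=(M[k]&near).astype(np.uint8)
        q=np.argwhere(m)[:,::-1]
        hull=cv2.convexHull(q.astype(np.int32))
        e=cv2.fitEllipse(hull); P=onplane(cal,hull[:,0],.008); c,r=circ(P,.0375)
        print(n,k,"mask",len(q),"dish",c,"res",r,"ellipse",onplane(cal,[e[0]],.008)[0],"z",np.nanmedian(X[m>0][:,2]))
ref={k:onplane(ctrl.get_calibration("scene"),[p],.03)[0] for k,p in seed["scene"].items()}
for k,r in rad.items():
    A=[]
    for n in C:
        X=C[n].reshape(-1,3); s=(np.hypot(X[:,0]-ref[k][0],X[:,1]-ref[k][1])<.045)&(X[:,2]>.018)&(X[:,2]<.042)
        P=X[s][:,:2]; A.append(P); print("bottle in",k,n,len(P),*circ(P,r))
    A=np.vstack(A); print("   both",*circ(A,r))
X=C["scene"]
for nm,(u,v) in dict(turq=(244,172),brown=(456,318),roll=(400,215),vial=(246,236),beaker=(465,270),beak2=(380,175),tip=(333,155),bigbottle=(540,330),meter=(297,178)).items(): print(nm,X[v,u])
im=cv2.imread("pics/scene0.png")[140:360,200:490]; cv2.imwrite("pics/crop1.png",cv2.resize(im,None,fx=2.7,fy=2.7,interpolation=2))
E
```

```text
scene blue mask 229 dish [0.4263 0.2052] res 0.0022531217440443785 ellipse [0.4264 0.2034] z 0.0054606971032377105
scene red mask 245 dish [0.6113 0.0893] res 0.002668460450632938 ellipse [0.6106 0.0876] z 0.0054530456245723835
scene orange mask 293 dish [ 0.6144 -0.0756] res 0.0018921246485423884 ellipse [ 0.6141 -0.0774] z 0.005281711014132773
scene white mask 570 dish [ 0.4634 -0.208 ] res 0.0013399915670965837 ellipse [ 0.4625 -0.2093] z 0.005237510543650237
scene black mask 672 dish [ 0.428  -0.0295] res 0.0028982740808177754 ellipse [ 0.426  -0.0311] z 0.0048044490926540395
side blue mask 527 dish [0.4265 0.2053] res 0.0013197250505049482 ellipse [0.4261 0.2068] z 0.006896165408903476
side red mask 330 dish [0.6113 0.0894] res 0.0016223399932482271 ellipse [0.6107 0.0906] z 0.006943880078425779
side orange mask 189 dish [ 0.6146 -0.0759] res 0.001967164697526058 ellipse [ 0.6143 -0.0749] z 0.007326727407933942
side white mask 181 dish [ 0.4619 -0.2156] res 0.0019409608001376318 ellipse [ 0.462  -0.2127] z 0.0074503553901378305
side black mask 538 dish [ 0.4257 -0.0283] res 0.00
[... 338 characters left out ...]
7] 0.000546221536848579
   both [0.6098 0.0899] 0.0006753575991451221
bottle in orange scene 180 [ 0.6178 -0.0746] 0.0005926462820827916
bottle in orange side 151 [ 0.6183 -0.0752] 0.0006820456969692697
   both [ 0.6181 -0.0749] 0.0007041243878973327
bottle in white scene 147 [ 0.4618 -0.2125] 0.000512540548375795
bottle in white side 99 [ 0.4621 -0.2131] 0.0011494382219871847
   both [ 0.4619 -0.2127] 0.0006989581250967354
turq [0.4591 0.3005 0.0306]
brown [ 0.6313 -0.3026  0.0584]
roll [ 0.6992 -0.0212  0.0506]
vial [0.3848 0.0901 0.0259]
beaker [ 0.7226 -0.2141  0.0518]
beak2 [0.718  0.096  0.0731]
tip [0.6536 0.2057 0.0798]
bigbottle [ 0.7309 -0.3952  0.076 ]
meter [0.5722 0.2381 0.0168]
```

View pics/crop1.png

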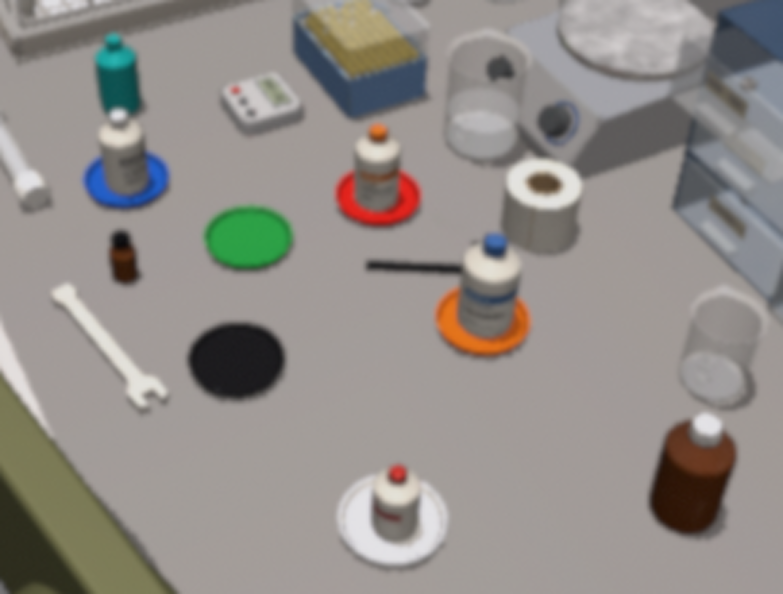

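The crop confirms the choices. Every dish agrees between the two views to within about 3 mm, except the white one (about 8 mm in y), where the average matches its bottle. I'll keep the jaws along world y, and the first move goes to the white-cap bottle.

Call:
arm_command --pt "0.26 0.72 0" --pt "0.26 0.72 0" --pt "0.26 0.72 0" --pt "0.26 0.72 0" --pt "0.26 0.72 0" --pt "0.26 0.72 0" --pt "0.26 0.72 0" --pt "0.26 0.72 0" --pt "0.26 0.72 0" --pt "0.26 0.72 0" --turn '[-0.097,-0.097,-0.097,-0.097,-0.097,-0.097,-0.097,-0.097,-0.097,-0.097]' --claw 0

```text
t: 0.93
position: [0.2953, -0.1604, 0.213]
orientation: [1.0, 0.001, 0.0, -0.001]
ft_force: [-0.2, -0.1, -0.3]
finger_gap: 0.0942
```

Call:
arm_command --pt "0.263 0.729 0" --pt "0.263 0.729 0" --pt "0.263 0.729 0" --pt "0.263 0.729 0" --pt "0.263 0.729 0" --pt "0.263 0.729 0" --pt "0.263 0.729 0" --pt "0.263 0.729 0" --pt "0.263 0.729 0" --pt "0.263 0.729 0" --turn '[0,0,0,0,0,0,0,0,0,0]'

```text
t: 1.77
position: [0.4275, 0.2077, 0.2124]
orientation: [1.0, 0.003, 0.0, -0.001]
ft_force: [0.2, -0.3, 0.0]
finger_gap: 0.094
```

Run:
```python
from h import *
print(ctrl.observe()["position"],ctrl.observe()["joints"])
p,d=ctrl.grab_frame("wrist"); cv2.imwrite("pics/w1.png",p[:,:,::-1])
```

```text
[0.4275 0.2077 0.2124] [0.3742 0.1331 1.7264 0.0016 1.2813 1.9393]
```

View pics/w1.png

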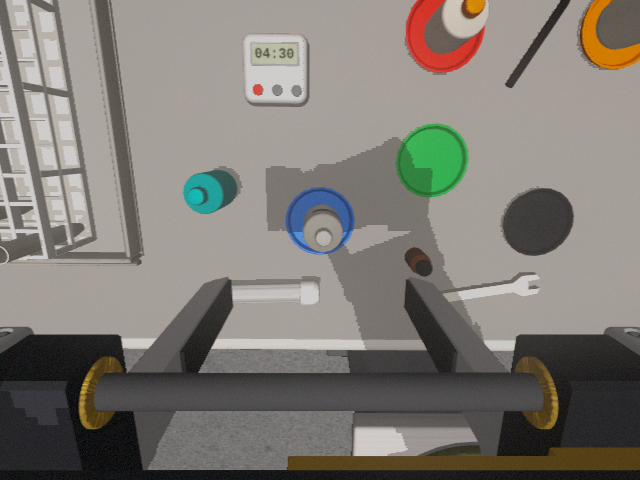

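The wrist view shows the white cap at (323,238), centred in the blue dish (320,221), with the fingers clear of the turquoise bottle (205,195) and the vial (418,262). I'll descend and grip.

Call:
arm_command --pt "-0.001 -0.007 -0.05" --pt "-0.001 -0.007 -0.12" --pt "-0.001 -0.007 -0.19" --pt "-0.001 -0.007 -0.25" --pt "-0.001 -0.007 -0.3" --pt "-0.001 -0.007 -0.335" --pt "-0.001 -0.007 -0.355" --pt "-0.001 -0.007 -0.365" --pt "-0.001 -0.007 -0.365" --pt "-0.001 -0.007 -0.365" --turn '[0,0,0,0,0,0,0,0,0,0]'

```text
t: 2.65
position: [0.4277, 0.2046, 0.0305]
orientation: [1.0, 0.003, 0.0, -0.001]
ft_force: [0.6, 0.1, 0.4]
finger_gap: 0.094
```

Call:
arm_command --pt "0 0 0" --pt "0 0 0" --pt "0 0 0" --pt "0 0 0" --pt "0 0 0" --pt "0 0 0" --pt "0 0 0" --pt "0 0 0" --pt "0 0 0" --pt "0 0 0" --turn '[0,0,0,0,0,0,0,0,0,0]' --claw 1 --grip_force 12

```text
t: 3.48
position: [0.4277, 0.2046, 0.0304]
orientation: [1.0, 0.003, 0.0, -0.001]
ft_force: [-0.0, 0.1, 0.4]
finger_gap: 0.0371
```

Call:
arm_command --pt "0 0 0.01" --pt "0 0 0.04" --pt "0 0 0.08" --pt "0 0 0.13" --pt "0 0 0.18" --pt "0 0 0.22" --pt "0 0 0.245" --pt "0 0 0.26" --pt "0 0 0.26" --turn '[0,0,0,0,0,0,0,0,0]'

```text
t: 4.23
position: [0.4282, 0.2048, 0.1619]
orientation: [1.0, 0.003, 0.001, -0.001]
ft_force: [0.4, 0.6, -0.9]
finger_gap: 0.0376
```

Call:
arm_command --pt "-0.001 -0.02 0" --pt "-0.001 -0.06 0" --pt "-0.001 -0.12 0" --pt "-0.001 -0.19 0" --pt "-0.001 -0.26 0" --pt "-0.001 -0.33 0" --pt "-0.001 -0.39 0" --pt "-0.001 -0.435 0" --pt "-0.001 -0.46 0" --pt "-0.001 -0.467 0" --turn '[0,0,0,0,0,0,0,0,0,0]'

```text
t: 5.07
position: [0.4269, -0.0308, 0.1609]
orientation: [1.0, 0.002, 0.001, -0.001]
ft_force: [-0.5, 1.2, -0.3]
finger_gap: 0.0373
```

Call:
arm_command --pt "-0.001 0.004 -0.03" --pt "-0.001 0.004 -0.08" --pt "-0.001 0.004 -0.13" --pt "-0.001 0.004 -0.18" --pt "-0.001 0.004 -0.215" --pt "-0.001 0.004 -0.237" --pt "-0.001 0.004 -0.25" --pt "-0.001 0.004 -0.257" --pt "-0.001 0.004 -0.26" --pt "-0.001 0.004 -0.26" --turn '[0,0,0,0,0,0,0,0,0,0]'

```text
t: 5.9
position: [0.4265, -0.0287, 0.031]
orientation: [1.0, 0.002, 0.001, -0.001]
ft_force: [-0.2, 0.4, -0.6]
finger_gap: 0.0371
```

Call:
arm_command --pt "0 0 0" --pt "0 0 0" --pt "0 0 0" --pt "0 0 0" --pt "0 0 0" --pt "0 0 0" --pt "0 0 0" --pt "0 0 0" --turn '[0,0,0,0,0,0,0,0]' --claw 0

```text
t: 6.57
position: [0.4265, -0.0287, 0.0311]
orientation: [1.0, 0.002, 0.001, -0.001]
ft_force: [0.4, -0.7, 0.2]
finger_gap: 0.0868
```

Call:
arm_command --pt "0 0 0.05" --pt "0 0 0.11" --pt "0 0 0.18" --pt "0 0 0.25" --pt "0 0 0.3" --pt "0 0 0.34" --pt "0 0 0.34" --turn '[0,0,0,0,0,0,0]'

```text
t: 7.15
position: [0.4278, -0.0289, 0.2049]
orientation: [1.0, 0.002, 0.004, -0.001]
ft_force: [-1.3, 0.2, 0.7]
finger_gap: 0.0942
```

```bash
cat > look.py <<'E'
import sys
from h import *
tag=sys.argv[1]
pts=eval(sys.argv[2]) # name:(x,y,r)
print(ctrl.observe()["position"])
A=[]
for n in("scene","side"):
    p,d=ctrl.grab_frame(n); cv2.imwrite(f"pics/{n}{tag}.png",p[:,:,::-1])
    A.append(cloud(ctrl.get_calibration(n),d).reshape(-1,3))
for k,(x,y,r) in pts.items():
    for X,n in zip(A,("scene","side")):
        h=np.hypot(X[:,0]-x,X[:,1]-y)<.035; s=h&(X[:,2]>.018)&(X[:,2]<.042); t=h&(X[:,2]<.12)
        print(k,n,s.sum(),*(circ(X[s][:,:2],r) if s.sum()>20 else ()),"top",X[t][:,2].max() if t.any() else None)
E
python3 look.py 1 'dict(w=(.4265,-.029,.019),b=(.618,-.075,.022),o=(.61,.09,.019),r=(.462,-.2127,.016))'
```

```text
[ 0.4278 -0.0289  0.2049]
w scene 157 [ 0.4258 -0.0289] 0.0005964388175430831 top 0.08118209082801897
w side 147 [ 0.4262 -0.0295] 0.00044146985381162546 top 0.08261087990844607
b scene 178 [ 0.6178 -0.0747] 0.000664673104458004 top 0.09162484325442333
b side 153 [ 0.6181 -0.075 ] 0.0008290225413298234 top 0.09326891982876062
o scene 137 [0.6097 0.0901] 0.0008025781757531672 top 0.08082542469842113
o side 158 [0.6098 0.0897] 0.0005304495188802067 top 0.08346593538514091
r scene 143 [ 0.462  -0.2123] 0.0004607394780426384 top 0.06680390388335422
r side 95 [ 0.4629 -0.2132] 0.0009117983831694945 top 0.06859982513425666
```

White stands upright in the centre of the black dish. Blue is next.

Call:
arm_command --pt "0.05 -0.012 0" --pt "0.12 -0.03 0" --pt "0.2 -0.048 0" --pt "0.28 -0.067 0" --pt "0.34 -0.082 0" --pt "0.37 -0.09 0" --pt "0.38 -0.092 0" --pt "0.38 -0.092 0" --turn '[0,0,0,0,0,0,0,0]'

```text
t: 7.92
position: [0.6163, -0.0747, 0.1988]
orientation: [1.0, 0.002, -0.0, -0.002]
ft_force: [-0.1, -0.3, 1.0]
finger_gap: 0.0938
```

Call:
arm_command --pt "0.003 0 -0.05" --pt "0.003 0 -0.12" --pt "0.003 0 -0.18" --pt "0.003 0 -0.235" --pt "0.003 0 -0.28" --pt "0.003 0 -0.31" --pt "0.003 0 -0.327" --pt "0.003 0 -0.334" --pt "0.003 0 -0.334" --pt "0.003 0 -0.334" --turn '[0,0,0,0,0,0,0,0,0,0]'

```text
t: 8.75
position: [0.618, -0.0747, 0.0329]
orientation: [1.0, 0.002, 0.0, -0.002]
ft_force: [0.5, -0.1, 0.4]
finger_gap: 0.094
```

Call:
arm_command --pt "0 0 0" --pt "0 0 0" --pt "0 0 0" --pt "0 0 0" --pt "0 0 0" --pt "0 0 0" --pt "0 0 0" --pt "0 0 0" --pt "0 0 0" --turn '[0,0,0,0,0,0,0,0,0]' --claw 1 --grip_force 12

```text
t: 9.5
position: [0.618, -0.0747, 0.0328]
orientation: [1.0, 0.002, 0.0, -0.002]
ft_force: [0.2, 0.4, 0.6]
finger_gap: 0.0435
```

Call:
arm_command --pt "0 0 0.01" --pt "0 0 0.04" --pt "0 0 0.08" --pt "0 0 0.13" --pt "0 0 0.18" --pt "0 0 0.23" --pt "0 0 0.26" --pt "0 0 0.28" --pt "0 0 0.28" --turn '[0,0,0,0,0,0,0,0,0]'

```text
t: 10.25
position: [0.6187, -0.0748, 0.1751]
orientation: [1.0, 0.002, 0.002, -0.001]
ft_force: [0.1, 0.1, -0.5]
finger_gap: 0.0432
```

Call:
arm_command --pt "-0.015 0.022 0" --pt "-0.05 0.073 0" --pt "-0.096 0.14 0" --pt "-0.146 0.213 0" --pt "-0.196 0.286 0" --pt "-0.246 0.359 0" --pt "-0.296 0.432 0" --pt "-0.338 0.493 0" --pt "-0.369 0.538 0" --pt "-0.384 0.56 0" --turn '[0,0,0,0,0,0,0,0,0,0]'

```text
t: 11.08
position: [0.424, 0.2076, 0.1741]
orientation: [1.0, 0.003, 0.001, -0.001]
ft_force: [0.4, -0.7, -0.9]
finger_gap: 0.043
```

Call:
arm_command --pt "0 0 0" --pt "0 0 0" --turn '[0,0]'

```text
t: 11.25
position: [0.4233, 0.2079, 0.1732]
orientation: [1.0, 0.004, 0.0, -0.001]
ft_force: [0.2, -0.9, -1.6]
finger_gap: 0.0432
```

Call:
arm_command --pt "0.006 -0.006 -0.03" --pt "0.006 -0.006 -0.08" --pt "0.006 -0.006 -0.14" --pt "0.006 -0.006 -0.195" --pt "0.006 -0.006 -0.233" --pt "0.006 -0.006 -0.257" --pt "0.006 -0.006 -0.27" --pt "0.006 -0.006 -0.277" --pt "0.006 -0.006 -0.279" --pt "0.006 -0.006 -0.279" --turn '[0,0,0,0,0,0,0,0,0,0]'

```text
t: 12.08
position: [0.4267, 0.2046, 0.034]
orientation: [1.0, 0.004, 0.0, -0.001]
ft_force: [-0.1, 0.7, -0.6]
finger_gap: 0.0431
```

Call:
arm_command --pt "0 0 0" --pt "0 0 0" --pt "0 0 0" --pt "0 0 0" --pt "0 0 0" --pt "0 0 0" --pt "0 0 0" --pt "0 0 0" --turn '[0,0,0,0,0,0,0,0]' --claw 0

```text
t: 12.75
position: [0.4267, 0.2046, 0.034]
orientation: [1.0, 0.004, 0.0, -0.001]
ft_force: [0.1, 0.2, 0.6]
finger_gap: 0.0919
```

Call:
arm_command --pt "0 0 0.05" --pt "0 0 0.11" --pt "0 0 0.18" --pt "0 0 0.25" --pt "0 0 0.3" --pt "0 0 0.34" --pt "0 0 0.34" --pt "0 0 0.34" --turn '[0,0,0,0,0,0,0,0]'

```text
t: 13.42
position: [0.4269, 0.2047, 0.2045]
orientation: [1.0, 0.004, 0.001, -0.001]
ft_force: [0.6, 0.6, -1.1]
finger_gap: 0.0936
```

Call:
arm_command --pt "0.05 -0.031 0" --pt "0.12 -0.075 0" --pt "0.2 -0.125 0" --pt "0.27 -0.169 0" --pt "0.33 -0.206 0" --pt "0.36 -0.225 0" --pt "0.366 -0.229 0" --pt "0.366 -0.229 0" --pt "0.366 -0.229 0" --turn '[0,0,0,0,0,0,0,0,0]'

```text
t: 14.17
position: [0.609, 0.0908, 0.2033]
orientation: [1.0, 0.004, 0.0, -0.001]
ft_force: [-0.6, -0.4, -0.6]
finger_gap: 0.0942
```

```bash
python3 look.py 2 'dict(b=(.4265,.205,.022),o=(.61,.09,.019))'
```

```text
[0.609  0.0908 0.2033]
b scene 164 [0.4271 0.2044] 0.0008838177859546246 top 0.09019575416327563
b side 219 [0.4271 0.2038] 0.0004693490197573355 top 0.09271723105258012
o scene 133 [0.6095 0.0904] 0.0007716344127310995 top 0.0833912185001674
o side 159 [0.6099 0.0897] 0.000603967332838358 top 0.08276891080931126
```

Blue is placed. I'll pick orange now: shift x +0.8 mm, y −0.8 mm, z −172.3 mm.

Call:
arm_command --pt "0.002 -0.002 -0.05" --pt "0.002 -0.002 -0.12" --pt "0.002 -0.002 -0.19" --pt "0.002 -0.002 -0.245" --pt "0.002 -0.002 -0.29" --pt "0.002 -0.002 -0.32" --pt "0.002 -0.002 -0.338" --pt "0.002 -0.002 -0.346" --pt "0.002 -0.002 -0.346" --pt "0.002 -0.002 -0.346" --turn '[0,0,0,0,0,0,0,0,0,0]'

```text
t: 15.1
position: [0.6104, 0.0905, 0.0325]
orientation: [1.0, 0.004, 0.002, -0.001]
ft_force: [-0.0, 0.3, 0.6]
finger_gap: 0.0939
```

Call:
arm_command --pt "0 0 0" --pt "0 0 0" --pt "0 0 0" --pt "0 0 0" --pt "0 0 0" --pt "0 0 0" --pt "0 0 0" --pt "0 0 0" --pt "0 0 0" --pt "0 0 0" --turn '[0,0,0,0,0,0,0,0,0,0]' --claw 1 --grip_force 12

```text
t: 15.93
position: [0.6104, 0.0905, 0.0324]
orientation: [1.0, 0.004, 0.002, -0.001]
ft_force: [-0.4, 0.0, -0.2]
finger_gap: 0.0371
```

Call:
arm_command --pt "0 0 0.01" --pt "0 0 0.04" --pt "0 0 0.08" --pt "0 0 0.13" --pt "0 0 0.18" --pt "0 0 0.22" --pt "0 0 0.245" --pt "0 0 0.26" --pt "0 0 0.26" --pt "0 0 0.26" --turn '[0,0,0,0,0,0,0,0,0,0]'

```text
t: 16.77
position: [0.6101, 0.0904, 0.1616]
orientation: [1.0, 0.004, 0.001, -0.001]
ft_force: [-0.4, 0.3, -1.0]
finger_gap: 0.0373
```

Call:
arm_command --pt "0.001 -0.015 0" --pt "0.002 -0.05 0" --pt "0.004 -0.1 0" --pt "0.005 -0.155 0" --pt "0.006 -0.21 0" --pt "0.007 -0.26 0" --pt "0.008 -0.3 0" --pt "0.009 -0.325 0" --pt "0.009 -0.332 0" --pt "0.009 -0.332 0" --turn '[0,0,0,0,0,0,0,0,0,0]'

```text
t: 17.6
position: [0.6143, -0.0761, 0.1608]
orientation: [1.0, 0.004, 0.0, -0.001]
ft_force: [-0.5, 0.3, -0.8]
finger_gap: 0.0372
```

Call:
arm_command --pt "0 0 -0.03" --pt "0 0 -0.08" --pt "0 0 -0.13" --pt "0 0 -0.18" --pt "0 0 -0.213" --pt "0 0 -0.235" --pt "0 0 -0.247" --pt "0 0 -0.253" --pt "0 0 -0.2555" --pt "0 0 -0.2555" --turn '[0,0,0,0,0,0,0,0,0,0]'

```text
t: 18.43
position: [0.6147, -0.076, 0.0338]
orientation: [1.0, 0.004, 0.001, -0.001]
ft_force: [-0.0, -0.4, -1.0]
finger_gap: 0.037
```

Call:
arm_command --pt "0 0 0" --pt "0 0 0" --pt "0 0 0" --pt "0 0 0" --pt "0 0 0" --pt "0 0 0" --pt "0 0 0" --pt "0 0 0" --turn '[0,0,0,0,0,0,0,0]' --claw 0

```text
t: 19.1
position: [0.6147, -0.076, 0.0338]
orientation: [1.0, 0.004, 0.001, -0.001]
ft_force: [-0.5, 0.3, -0.2]
finger_gap: 0.0871
```

Call:
arm_command --pt "0 0 0.05" --pt "0 0 0.11" --pt "0 0 0.18" --pt "0 0 0.25" --pt "0 0 0.3" --pt "0 0 0.34" --pt "0 0 0.34" --pt "0 0 0.34" --turn '[0,0,0,0,0,0,0,0]'

```text
t: 19.77
position: [0.6149, -0.076, 0.2044]
orientation: [1.0, 0.004, 0.002, -0.001]
ft_force: [1.1, 0.3, -0.7]
finger_gap: 0.0941
```

Call:
arm_command --pt "-0.04 -0.036 0" --pt "-0.1 -0.089 0" --pt "-0.165 -0.147 0" --pt "-0.225 -0.201 0" --pt "-0.275 -0.245 0" --pt "-0.3 -0.268 0" --pt "-0.306 -0.273 0" --pt "-0.306 -0.273 0" --pt "-0.306 -0.273 0" --turn '[0,0,0,0,0,0,0,0,0]'

```text
t: 20.52
position: [0.4623, -0.212, 0.2037]
orientation: [1.0, 0.004, 0.001, -0.002]
ft_force: [-0.2, 0.7, 0.0]
finger_gap: 0.094
```

```bash
python3 look.py 3 'dict(o=(.6145,-.076,.019),r=(.462,-.2127,.016))'
python3 - <<'E'
from h import *
o=ctrl.observe(); p,d=ctrl.grab_frame("wrist"); cv2.imwrite("pics/w2.png",p[:,:,::-1])
E
```

```text
[ 0.4623 -0.212   0.2037]
o scene 73 [ 0.6135 -0.0762] 0.0006843556306155227 top 0.048719921312705416
o side 131 [ 0.6144 -0.0768] 0.0007969072730979188 top 0.0833403578390649
r scene 147 [ 0.4618 -0.2124] 0.0004871956414343615 top 0.06607317526005807
r side 101 [ 0.4623 -0.213 ] 0.0008406480357535245 top 0.06747020825542405
```

View pics/w2.png

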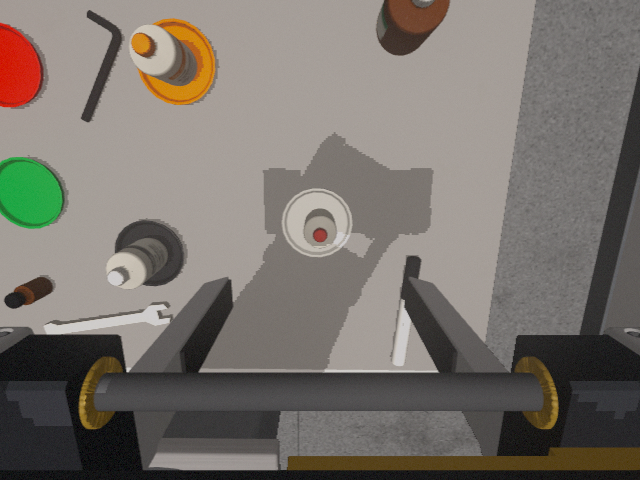

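The wrist view shows the red cap at (320,235), in a white dish centred at pixel (317,223), which is (0.462, −0.2115) in the world. The pen lies at (405,310), which is clear of the fingers. I'll grasp red.

Call:
arm_command --pt "0 -0.001 -0.05" --pt "0 -0.001 -0.12" --pt "0 -0.001 -0.19" --pt "0 -0.001 -0.25" --pt "0 -0.001 -0.3" --pt "0 -0.001 -0.335" --pt "0 -0.001 -0.355" --pt "0 -0.001 -0.364" --pt "0 -0.001 -0.364" --pt "0 -0.001 -0.364" --turn '[0,0,0,0,0,0,0,0,0,0]'

```text
t: 21.5
position: [0.4632, -0.2122, 0.0227]
orientation: [1.0, 0.005, 0.002, -0.001]
ft_force: [0.4, -0.4, 0.1]
finger_gap: 0.0941
```

Call:
arm_command --pt "0 0 0" --pt "0 0 0" --pt "0 0 0" --pt "0 0 0" --pt "0 0 0" --pt "0 0 0" --pt "0 0 0" --pt "0 0 0" --pt "0 0 0" --pt "0 0 0" --turn '[0,0,0,0,0,0,0,0,0,0]' --claw 1 --grip_force 12

```text
t: 22.33
position: [0.4632, -0.2122, 0.0227]
orientation: [1.0, 0.005, 0.002, -0.001]
ft_force: [0.1, -0.3, -0.4]
finger_gap: 0.0314
```

Call:
arm_command --pt "0 0 0.01" --pt "0 0 0.04" --pt "0 0 0.09" --pt "0 0 0.14" --pt "0 0 0.2" --pt "0 0 0.25" --pt "0 0 0.285" --pt "0 0 0.3" --pt "0 0 0.3" --pt "0 0 0.3" --turn '[0,0,0,0,0,0,0,0,0,0]'

```text
t: 23.17
position: [0.463, -0.2121, 0.172]
orientation: [1.0, 0.005, 0.002, -0.001]
ft_force: [-0.7, -0.9, -0.8]
finger_gap: 0.0313
```

Call:
arm_command --pt "0.012 0.024 0" --pt "0.038 0.078 0" --pt "0.075 0.152 0" --pt "0.113 0.23 0" --pt "0.152 0.31 0" --pt "0.19 0.388 0" --pt "0.229 0.466 0" --pt "0.261 0.532 0" --pt "0.285 0.58 0" --pt "0.296 0.603 0" --turn '[0,0,0,0,0,0,0,0,0,0]'

```text
t: 24.0
position: [0.6112, 0.0929, 0.1697]
orientation: [1.0, 0.006, 0.0, -0.001]
ft_force: [-0.2, -0.6, -1.1]
finger_gap: 0.0313
```

Call:
arm_command --pt "0 0 0" --pt "0 0 0" --turn '[0,0]'

```text
t: 24.17
position: [0.6104, 0.0928, 0.1676]
orientation: [1.0, 0.007, -0.001, -0.001]
ft_force: [-0.6, -0.4, -0.1]
finger_gap: 0.0311
```

Call:
arm_command --pt "0.001 -0.007 -0.03" --pt "0.001 -0.007 -0.08" --pt "0.001 -0.007 -0.14" --pt "0.001 -0.007 -0.2" --pt "0.001 -0.007 -0.24" --pt "0.001 -0.007 -0.265" --pt "0.001 -0.007 -0.279" --pt "0.001 -0.007 -0.286" --pt "0.001 -0.007 -0.289" --pt "0.001 -0.007 -0.289" --turn '[0,0,0,0,0,0,0,0,0,0]'

```text
t: 25.0
position: [0.6113, 0.0891, 0.024]
orientation: [1.0, 0.007, -0.001, -0.001]
ft_force: [-1.2, 0.2, -0.0]
finger_gap: 0.0312
```

Call:
arm_command --pt "0 0 0" --pt "0 0 0" --pt "0 0 0" --pt "0 0 0" --pt "0 0 0" --pt "0 0 0" --pt "0 0 0" --pt "0 0 0" --turn '[0,0,0,0,0,0,0,0]' --claw 0

```text
t: 25.67
position: [0.6113, 0.0891, 0.024]
orientation: [1.0, 0.007, -0.001, -0.001]
ft_force: [-0.3, 0.6, -0.8]
finger_gap: 0.0808
```

Call:
arm_command --pt "0 0 0.05" --pt "0 0 0.11" --pt "0 0 0.18" --pt "0 0 0.25" --pt "0 0 0.31" --pt "0 0 0.35" --pt "0 0 0.36" --pt "0 0 0.36" --turn '[0,0,0,0,0,0,0,0]'

```text
t: 26.33
position: [0.6117, 0.0892, 0.2051]
orientation: [1.0, 0.007, 0.0, -0.001]
ft_force: [-0.0, -0.4, 0.2]
finger_gap: 0.094
```

Call:
arm_command --pt "-0.05 -0.032 0" --pt "-0.12 -0.077 0" --pt "-0.2 -0.128 0" --pt "-0.275 -0.176 0" --pt "-0.335 -0.214 0" --pt "-0.365 -0.233 0" --pt "-0.371 -0.237 0" --pt "-0.371 -0.237 0" --pt "-0.371 -0.237 0" --turn '[0,0,0,0,0,0,0,0,0]'

```text
t: 27.08
position: [0.4265, -0.0291, 0.2044]
orientation: [1.0, 0.007, 0.0, -0.001]
ft_force: [-0.3, 0.1, 0.2]
finger_gap: 0.0941
```

```bash
python3 look.py 4 'dict(r=(.611,.089,.016),w=(.4265,-.029,.019))'
```

```text
[ 0.4265 -0.0291  0.2044]
r scene 112 [0.6106 0.0887] 0.0008807735298448595 top 0.06557639973685137
r side 131 [0.6105 0.0882] 0.0005822375394083611 top 0.06700177202608215
w scene 152 [ 0.4258 -0.029 ] 0.000557016496987384 top 0.08259540155386991
w side 149 [ 0.4258 -0.0295] 0.0007911383415928862 top 0.08383569602957819
```

Red is in its dish. White goes last.

Call:
arm_command --pt "-0.001 0 -0.05" --pt "-0.001 0 -0.12" --pt "-0.001 0 -0.19" --pt "-0.001 0 -0.245" --pt "-0.001 0 -0.29" --pt "-0.001 0 -0.32" --pt "-0.001 0 -0.338" --pt "-0.001 0 -0.347" --pt "-0.001 0 -0.347" --pt "-0.001 0 -0.347" --turn '[0,0,0,0,0,0,0,0,0,0]'

```text
t: 28.02
position: [0.4268, -0.0288, 0.0314]
orientation: [1.0, 0.007, 0.0, -0.001]
ft_force: [0.1, -1.1, -0.3]
finger_gap: 0.0938
```

Call:
arm_command --pt "0 0 0" --pt "0 0 0" --pt "0 0 0" --pt "0 0 0" --pt "0 0 0" --pt "0 0 0" --pt "0 0 0" --pt "0 0 0" --pt "0 0 0" --pt "0 0 0" --turn '[0,0,0,0,0,0,0,0,0,0]' --claw 1 --grip_force 12

```text
t: 28.85
position: [0.4268, -0.0288, 0.0314]
orientation: [1.0, 0.007, 0.0, -0.001]
ft_force: [0.0, 0.6, 1.6]
finger_gap: 0.0376
```

Call:
arm_command --pt "0 0 0.01" --pt "0 0 0.04" --pt "0 0 0.08" --pt "0 0 0.13" --pt "0 0 0.18" --pt "0 0 0.22" --pt "0 0 0.245" --pt "0 0 0.26" --pt "0 0 0.26" --pt "0 0 0.26" --turn '[0,0,0,0,0,0,0,0,0,0]'

```text
t: 29.68
position: [0.4266, -0.0287, 0.1611]
orientation: [1.0, 0.007, 0.0, -0.001]
ft_force: [0.1, -0.3, -0.5]
finger_gap: 0.0372
```

Call:
arm_command --pt "0.003 -0.015 0" --pt "0.011 -0.055 0" --pt "0.021 -0.11 0" --pt "0.033 -0.17 0" --pt "0.045 -0.23 0" --pt "0.055 -0.285 0" --pt "0.064 -0.33 0" --pt "0.07 -0.358 0" --pt "0.071 -0.366 0" --pt "0.071 -0.366 0" --turn '[0,0,0,0,0,0,0,0,0,0]'

```text
t: 30.52
position: [0.4618, -0.2121, 0.1603]
orientation: [1.0, 0.007, -0.001, -0.002]
ft_force: [0.2, 0.2, -1.2]
finger_gap: 0.0374
```

Call:
arm_command --pt "0.001 0.001 -0.03" --pt "0.001 0.001 -0.08" --pt "0.001 0.001 -0.13" --pt "0.001 0.001 -0.18" --pt "0.001 0.001 -0.215" --pt "0.001 0.001 -0.237" --pt "0.001 0.001 -0.249" --pt "0.001 0.001 -0.255" --pt "0.001 0.001 -0.2575" --pt "0.001 0.001 -0.2575" --turn '[0,0,0,0,0,0,0,0,0,0]'

```text
t: 31.35
position: [0.4626, -0.2116, 0.0321]
orientation: [1.0, 0.007, -0.0, -0.002]
ft_force: [-0.1, -0.1, -0.1]
finger_gap: 0.0369
```

Call:
arm_command --pt "0 0 0" --pt "0 0 0" --pt "0 0 0" --pt "0 0 0" --pt "0 0 0" --pt "0 0 0" --pt "0 0 0" --pt "0 0 0" --turn '[0,0,0,0,0,0,0,0]' --claw 0

```text
t: 32.02
position: [0.4626, -0.2116, 0.0321]
orientation: [1.0, 0.007, -0.0, -0.002]
ft_force: [0.3, 0.2, 0.2]
finger_gap: 0.0872
```

Call:
arm_command --pt "0 0 0.05" --pt "0 0 0.11" --pt "0 0 0.18" --pt "0 0 0.25" --pt "0 0 0.31" --pt "0 0 0.35" --pt "0 0 0.37" --pt "0 0 0.37" --pt "0 0 0.37" --turn '[0,0,0,0,0,0,0,0,0]'

```text
t: 32.77
position: [0.4624, -0.2115, 0.2161]
orientation: [1.0, 0.007, -0.0, -0.002]
ft_force: [-0.2, 0.7, 0.6]
finger_gap: 0.094
```

```bash
python3 look.py 5 'dict(b=(.4265,.205,.022),r=(.611,.089,.016),o=(.6145,-.076,.019),w=(.462,-.2115,.019),black=(.4265,-.029,.019))'
python3 - <<'E'
import cv2,numpy as np
a=cv2.imread("pics/scene5.png")[140:380,190:510];b=cv2.imread("pics/side5.png")[120:360,220:540]
cv2.imwrite("pics/fin.png",np.hstack([cv2.resize(i,(400,300)) for i in(a,b)]))
E
```

```text
[ 0.4624 -0.2115  0.2161]
b scene 157 [0.4271 0.2043] 0.0006897041345572397 top 0.09179399884142847
b side 210 [0.427  0.2037] 0.0004489172757197943 top 0.09302308424920058
r scene 12 top 0.05368206016073118
r side 130 [0.6104 0.0881] 0.0005518799488529683 top 0.06750844283993207
o scene 70 [ 0.6141 -0.0761] 0.0006962314434993885 top 0.06373514701051741
o side 138 [ 0.6146 -0.0769] 0.0007089361082156312 top 0.08299818279421778
w scene 166 [ 0.4615 -0.2119] 0.000361719507617592 top 0.08084201149164749
w side 123 [ 0.4624 -0.2125] 0.0007705147135804065 top 0.08230190282147232
black scene 0 top 0.012411748354260732
black side 0 top 0.013879654768072958
```

View pics/fin.png

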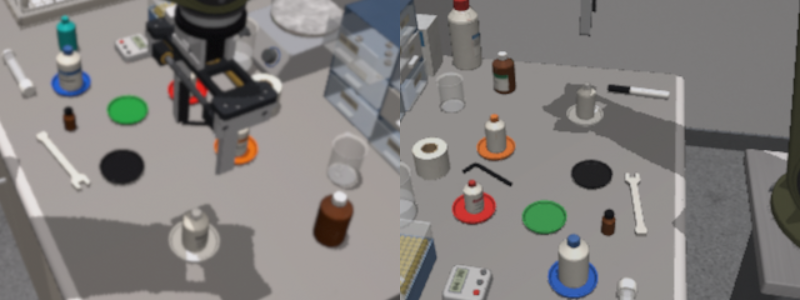

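The side half of the picture shows each bottle upright in its own dish: blue (573,262), red (473,197), orange (494,135) and white (587,103). The black dish (591,174) is empty and the brown bottle is standing. I'll hand the job in.

```bash
python3 -c "
from bench import ctrl
print(ctrl.finish_job())"
```

```text
the job is handed in; nothing more can be done
None
```

The job is done and handed in at about 33 s of the 144 s allowed; the hand-in reports no verdict. I moved white to the black dish, then blue, orange and red to their home dishes, and finally white from the black dish to its own.

In the last check, all four bottles measured within about 2 mm of their dish centres. Their heights fit bottles standing upright on the dish floors, and the black dish was empty. The arm was raised clear with the gripper open.

- **Arm in the way:** in the final scene view the arm hid the red bottle and part of the orange one. Red's final position therefore comes from the side view alone, and orange's top height was only readable there.
- **White dish:** the first two views disagreed on its centre by about 8 mm. I settled it with a closer wrist-camera view, which matched their average.
- **Brown bottle:** I never went near it. It looks unmoved in the last picture, but I did not measure its position again.

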